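Stow a carton in the reagent chest with the folding lid stay

TASK

Put the brown carton away in the blue-lidded reagent chest: raise the lid by its orange grip just until the folding stay on the chest's right side clicks over straight and locks, without straining the stay, let go and set the carton down upright on the chest floor. Then press the red bar of the stay gently to the rear and down, only until its joint folds while the lid still stands up, and lower the lid by its grip until it is fully shut, without letting it slam. Leave the other things on the bench where they are.

Things in the scene. Friction and masses are not known exactly. Their poses are not given: they have to be found in the camera images.
- chest: the light grey open-topped reagent chest, fixed to the bench: 158 mm (x) x 240 mm (y) x 100 mm (z) outside, walls and floor 5 mm. Origin at the centre of its underside; its x points away from its front towards the hinge side, y to the left along the hinge, z up. The stay is outside its right (-y) wall.
- chest_floor (a point): centre of the chest's inner floor, 5 mm above the underside; axes as the chest's. The floor is 148 x 230 mm, the rim 95 mm above it. Locked, the lid leans over the rear 30 mm of the opening (its orange grip 45 mm), so a hand has most room towards the front, beside the grip, fingers closing along y (carton's long side along x).
- lid_hinge (a point): middle of the lid's hinge line, on the far (+x) rim of the chest at 100 mm height; axes as the chest's, the hinge runs along y.
- lid_grip (a point): centre of the orange grip on the lid: a cylinder 20 mm in diameter and 30 mm long, its axis along y (parallel to the hinge), 183 mm from the hinge line, on a 14 mm wide black neck 25 mm in front of the chest's front wall. Pinched across its two flat ends (30 mm) it can pivot between the finger pads while the lid swings. With the lid shut it is at 102 mm height.
- lid (a joint): lid angle in rad, 0 shut, grows as it opens. Lid 162 x 244 x 6 mm, 360 to 440 g. The straight stay ends its travel; the angle where it locks differs from chest to chest, about 1.39 to 1.57. Locked, the lid stays up. With the stay broken, hinge friction still holds it above about 1.0 rad; lower down it may drop and slam.
- stay_link (a joint): angle of the stay's middle joint, rad: about 0 folded, lid shut; 2.73 dead straight; 2.90 at its stop, locked over centre. A light spring throws it over to 2.90 once the lid is lifted till the stay is straight. Pushed back only to about 2.3 it may creep straight again and relock; at 1.8 to 2.15 it stays broken, lid held at 1.1 to 1.45 rad.
- stay_bar (a point): middle of the red release bar at the stay's middle joint, 44 mm outside the right wall: 16 mm in diameter, 45 mm long along the chest's y. It swings on an 85 mm arc about the stay's foot pivot. Locked, it is about 10 mm behind the chest's centre, 138 mm high; to break the joint push it some 35 to 45 mm to the rear and down (+x, -z of the chest, 50 deg below level) with 2 to 5 N.
- stay_arm: lower steel arm of the stay (85 x 12 x 4 mm) with the red bar; origin at its foot pivot on the right wall, 38 to 45 mm in front of the chest's centre, 72 mm high. A contact force over 15 N on the stay's arms or bar bends it.
- stay_foot (a joint): give of the stay's foot, a stiff spring-loaded slide (3 N per mm), in m: 0 at rest, grows when the lid is pulled up against the straight stay. Under 1 mm when the joint clicks over; more than 4 mm strains the bracket (about 9 mm of grip travel beyond the click).
- carton: the brown carton, 50 mm (x) x 105 mm (y) x 75 mm (z), about 120 g, standing on the bench right of the chest. Origin at the centre of its underside.
- timer: small white bench timer, 34 x 68 x 55 mm, a bystander; origin at the centre of its underside.
- petri_dish: petri dish, 88 mm in diameter, 16 mm high, a bystander; origin at the centre of its underside.
- blue_bottle: glass bottle with a blue cap, 92 mm in diameter, 196 mm high, a bystander; origin at the centre of its underside.
- marker: white marker pen with a black cap, 130 x 12 mm, lying, a bystander; origin at the middle of its underside.
Things that resemble listed ones, but are neither listed nor needed, are in the scene too. Of the things shaped like the carton, the brown one is meant.

How it is judged (in metres and radians):
On the way, in this order (a step that is already met when the one before it is completed fails the run):
1. the lid is up and the stay has clicked over straight and locked (stay joint above 2.8 rad) (value of joint stay_link above 2.8 rad and value of joint lid above 1.15 rad), for 0.3 s.
2. with the stay locked, the carton stands upright on the chest floor and is let go (value of joint stay_link above 2.8 rad and z of carton in the frame of chest_floor between -0.01 and 0.012 m and x of carton in the frame of chest_floor between -0.074 and 0.074 m and y of carton in the frame of chest_floor between -0.115 and 0.115 m and angle between carton's own z axis and vertical below 0.15 rad and contact force between the fingers and carton below 0.3 N), for 0.2 s.
3. the stay joint is broken (below 2.25 rad) while the lid still stands up (above 0.7 rad) (value of joint stay_link below 2.25 rad and value of joint lid above 0.7 rad), for 0.2 s.
At the end, for the whole second after the job is handed in: The lid is shut (within 0.04 rad, 7 mm at the grip) and at rest, and the carton stands upright (within 0.15 rad) and at rest on the floor inside the chest (value of joint lid below 0.04 rad and velocity of joint lid between -0.05 and 0.05 rad/s and z of carton in the frame of chest_floor between -0.01 and 0.012 m and x of carton in the frame of chest_floor between -0.074 and 0.074 m and y of carton in the frame of chest_floor between -0.115 and 0.115 m and angle between carton's own z axis and vertical below 0.15 rad and linear speed of carton below 0.02 m/s); the robot touches nothing.
It fails at once if the stay is strained: its foot is pulled out more than 4 mm by lifting the lid against the straight stay (value of joint stay_foot above 0.004 m).
It fails at once if the stay is pushed with more than 15 N (contact force between anything else and stay_arm above 15 N).
It fails at once if the lid slams or drops (closing faster than 3 rad/s) (velocity of joint lid below -3 rad/s).
It fails at once if the carton is dropped or thrown (faster than 1 m/s) (linear speed of carton above 1 m/s).
It fails at once if a bystander is moved more than 30 mm (distance of any of timer, petri_dish, blue_bottle, marker from where it was at the start of the episode above 0.03 m).
It also fails if it takes over 72 s, if anything falls off the work surface, if the arm or the gripper's body presses on something with over 40 N, if the wrist force passes 120 N, or if a joint passes its speed limit or range.

ROBOT

A 7-joint arm with a two-finger parallel gripper is mounted at the origin on a cart in front of the work surface, level with it; the furniture and walls round the work are solid. World frame = base frame: x ahead of the robot, y to its left, z up, the work surface at z = 0. Lengths are in mm, angles in rad, forces in N, time in s.
With the tool pointing down it reaches from about 400 to 875 mm from the base axis. Payload 4.4 kg.
Tool frame: the origin (TCP) lies at the very end of the fingers, on their centre line; the grasp point (between the pads) lies 19 mm behind it (ctrl.grip_point_offset is the distance from the TCP to the grasp point, in mm); z points along the fingers, y is the line along which they close (so a half turn about z gives the same grasp; the last joint's range is limited). The gripper opens to 85 mm and grips with 20 to 120 N. Pads are 22 mm wide; open, the fingers measure 114 mm over their backs; the gripper's body (76 mm by 85 mm) begins 54 mm behind the grasp point. The pads swing forward as they close: fully open they stand 13 mm farther back than shut.
Start: joints at [-1.172, 0.628, 0.038, 1.517, -0.027, 0.996, -0.02], TCP at [291.338, 581.068, 231.313] pointing down, gripper open.
Joint ranges: [-3.06, 3.06], [-0.37, 2.12], [-1.25, 1.32], [0.18, 2.47], [-1.1, 4.24], [0.23, 1.98], [-2.94, 2.94]. Speed limits (rad/s): [2.57, 2.57, 3.14, 3.14, 3.14, 3.14, 3.14].

INTERFACE

Orientations are given as [roll, pitch, yaw] about the fixed x, y, z axes, in that order (R = Rz(yaw) Ry(pitch) Rx(roll)).
In Python, from cell import ctrl gives the robot as it stands.
- The arm moves only by the tool jog_arm, never from a script. Its argument "increments" is one flat list of numbers, 7 for each row, row after row: the finger opening in cm, from 0 to 8.54, then the shift along the tool's x, y, z in cm, then the turn, a rotation vector about the tool's x, y, z in degrees. In form: [fingers, x, y, z, rx, ry, rz, fingers, x, y, z, rx, ry, rz, ...]. A call has 1 to 20 rows; each row is the pose to reach, as a shift and turn from the pose commanded when the call began, along the tool's axes at that moment; what a row does not reach only later rows make up. A row lasts 1/10 s, in which the tool goes at most 50 mm and 8.59 degrees, less where a joint would pass 70% of its speed; a pose out of reach is approached as far as the arm can. A call with a gripper value outside its range is refused whole. The fingers move at their own pace and stop on an object; the grip force is fixed at half the most. Time passes only in rows, so rows that repeat a pose let the fingers close. It gives the time, the measured TCP pose, the force, the opening and the grip force at its end, in the units of the state.
- ctrl.read_state(): the state, without advancing time (a new reading comes with each control period).
- ctrl.get_image(name): name is "side" or "top" or "wrist"; returns the picture (480x640x3 uint8, red, green, blue); there is no depth.
- ctrl.camera_params(name): a dict with "fx", "fy", "cx", "cy" (pixels), "distortion" ([k1, k2, p1, p2, k3] as OpenCV has them; the pictures are not rectified), "extrinsics" (4x4, takes a point from world to camera coordinates). Camera axes: x right, y down, z forward; pixel columns grow to the right and rows downward; lengths in mm; the calibration is good to about 2 mm. A picture is of the moment at which its call begins: read the wrist's pose just before it. camera_params takes no time and is no camera call; for the wrist camera it gives the pose at the moment of the call.
- ctrl.finish_job(): hands the job in; it is judged then, once.
The state is a dict: "clock": time; "qpos": joint angles; "qd": joint speeds; "tau": joint torques, N m; "eef_pos": TCP position; "tool_rot": TCP orientation; "force": force on the tool from outside, world axes, zero at the start; "torque": the same for the moment, N m; "width": finger opening in mm; "gripper_force": force on a finger pad.
Only numpy, scipy, OpenCV 4.12 (cv2) and the standard library are available. Lean on these libraries where they do the work, as an engineer would, in place of code of your own. Each camera call takes 0.05 s, during which the arm holds its last target. There are 200 camera calls.

## Working session

There is one attempt and no reset: what is moved stays moved. The work goes in short steps, Python scripts to look and compute and a tool call to move; the robot and the scene stay as the last step left them, time stands still between calls to the robot, and variables do not carry over. Pictures are saved under pics/ and viewed, at most 10 in all, crops included, and the job is handed in when it is done.

Besides the shell and the picture viewer there is one more tool, called after "Emit:" as name(argument=value, ...) on one line, values as JSON. jog_arm: Moves the arm, as the interface text tells. Its arguments: {"type":"object","properties":{"increments":{"type":"array","items":{"type":"number"}}},"required":["increments"]}

```bash
mkdir -p pics; ls; python3 - <<'E'
from cell import ctrl
import cv2
for n in("side","top"):
    im=ctrl.get_image(n); cv2.imwrite(f"pics/{n}0.png",im[:,:,::-1])
    p=ctrl.camera_params(n); print(n,{k:(v if k!='extrinsics' else [[round(float(a),3) for a in r] for r in v]) for k,v in p.items()})
print(ctrl.read_state())
E
```

```text
pics
side {'fx': 576.021353892719, 'fy': 576.021353892719, 'cx': 327.83389939700197, 'cy': 238.80332522438573, 'distortion': array([-0.08586514,  0.        ,  0.        ,  0.        ,  0.        ]), 'extrinsics': [[0.959, -0.284, -0.023, -458.183], [-0.146, -0.419, -0.896, 143.592], [0.245, 0.862, -0.443, 1534.23], [0.0, 0.0, 0.0, 1.0]]}
top {'fx': 449.03074814086045, 'fy': 449.03074814086045, 'cx': 314.24819394472615, 'cy': 245.20888312913684, 'distortion': array([0.03053135, 0.        , 0.        , 0.        , 0.        ]), 'extrinsics': [[0.006, -1.0, 0.007, -24.213], [-0.988, -0.007, -0.156, 499.181], [0.156, -0.006, -0.988, 1327.225], [0.0, 0.0, 0.0, 1.0]]}
{'clock': 0.1, 'qpos': array([-1.17183434,  0.62922801,  0.03843083,  1.51824881, -0.02697616,
        0.99632915, -0.02002244]), 'qd': array([ 0.00069426, -0.00240862,  0.00026659, -0.0002881 ,  0.00043576,
       -0.00061199,  0.00038952]), 'tau': array([ 3.21410604e-03, -5.64536977e+01,  1.23059023e+00, -1.93973798e+01,
        1.12703812e-02,  5.49121265e-03,  1.86052483e-05]), 'eef_pos': array([291.05796822, 580.56967129, 230.50355219]), 'tool_rot': array([-3.13989712e+00,  2.73641184e-05,  2.67683293e+00]), 'force': array([ 0.8306039 , -0.62360228,  0.52055986]), 'torque': array([-0.0115559 , -0.00995936,  0.01250054]), 'gripper_force': 0.0, 'width': 85.23393016396676}
```

View pics/side0.png

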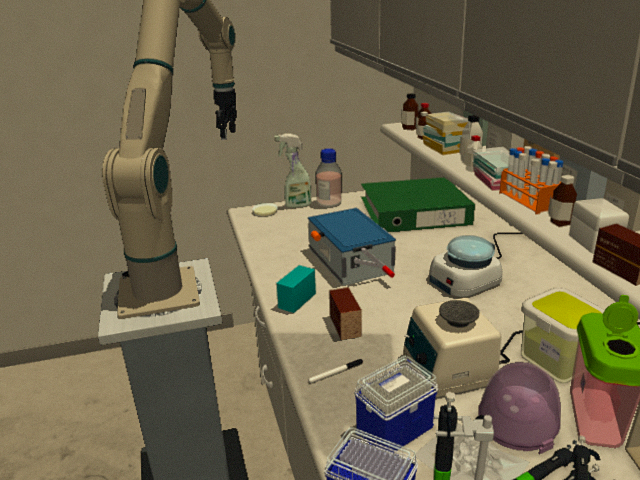

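View pics/top0.png

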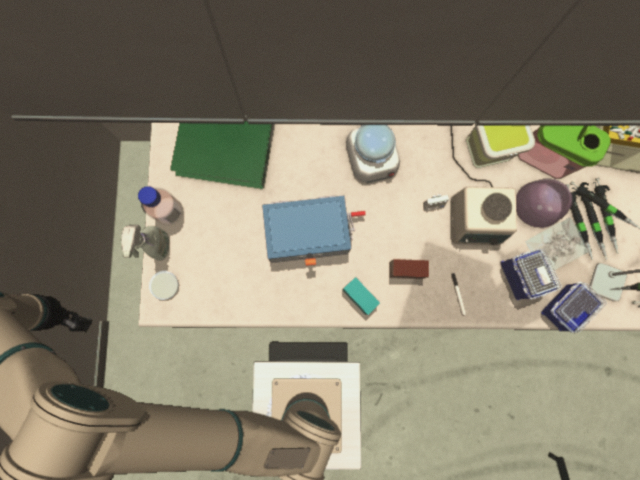

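The side view shows the blue lid (352,230), orange grip (316,235), red bar (388,270). Two carton shapes: teal at top (361,297) / side (296,288), and brown at top (409,269) / side (345,313). The brown one fits the description.

```bash
cat > h.py <<'E'
from cell import ctrl
import cv2, numpy as np
from scipy.spatial.transform import Rotation as Ro
def cam(n):
    p=ctrl.camera_params(n); K=np.array([[p['fx'],0,p['cx']],[0,p['fy'],p['cy']],[0,0,1.]])
    return K,np.array(p['distortion']),np.array(p['extrinsics'])
def ray(n,uv,c=None):
    K,d,E=c or cam(n); q=cv2.undistortPoints(np.array(uv,float).reshape(-1,1,2),K,d)[:,0]
    R=E[:3,:3]; D=np.c_[q,np.ones(len(q))]@R; return -R.T@E[:3,3],D/np.linalg.norm(D,axis=1)[:,None]
def onz(n,uv,z,c=None):
    o,D=ray(n,uv,c); return o+D*((z-o[2])/D[:,2])[:,None]
def tri(rs):
    A=0;b=0
    for o,D in rs:
        P=np.eye(3)-np.outer(D[0],D[0]); A=A+P; b=b+P@o
    x=np.linalg.solve(A,b); return x,[float(np.linalg.norm(np.cross(x-o,D[0]))) for o,D in rs]
def proj(n,X,c=None):
    K,d,E=c or cam(n); return cv2.projectPoints(np.array(X,float).reshape(-1,1,3),cv2.Rodrigues(E[:3,:3])[0],E[:3,3],K,d)[0][:,0]
def blobs(im,lo,hi,roi,amin=15):
    hsv=cv2.cvtColor(im,cv2.COLOR_RGB2HSV); m=cv2.inRange(hsv,lo,hi); x0,y0,x1,y1=roi
    k=np.zeros_like(m);k[y0:y1,x0:x1]=m[y0:y1,x0:x1]
    cs,_=cv2.findContours(k,cv2.RETR_EXTERNAL,cv2.CHAIN_APPROX_NONE)
    return sorted([c for c in cs if cv2.contourArea(c)>=amin],key=cv2.contourArea)[::-1]
E
python3 - <<'E'
from h import *
np.set_printoptions(precision=1,suppress=True)
t=ctrl.get_image("top");s=ctrl.get_image("side")
def cen(c): M=cv2.moments(c); return [M['m10']/M['m00'],M['m01']/M['m00']]
for nm,lo,hi,rt,rs in [("lid",(95,60,40),(115,255,255),(250,180,365,275),(300,200,400,260)),("orange",(5,150,120),(18,255,255),(295,250,330,280),(300,220,335,250)),
  ("redbar",(0,150,90),(4,255,255),(345,200,375,225),(370,255,400,285)),("brown",(0,80,20),(12,255,140),(385,255,435,285),(325,285,365,345))]:
    for n,im,r in(("top",t,rt),("side",s,rs)):
        for c in blobs(im,lo,hi,r)[:2]:
            R=cv2.minAreaRect(c); print(nm,n,cv2.contourArea(c),np.array(cen(c)),"box",cv2.boxPoints(R).tolist() if 0 else np.array(R[0]),R[1],R[2])
            if n=="top":
                z={"lid":106,"orange":108,"redbar":60,"brown":75}[nm]; print(onz(n,cv2.boxPoints(R),z)[:,:2])
a=cv2.resize(t[180:310,240:450],None,fx=3.6,fy=3.6,interpolation=2); cv2.imwrite("pics/ct.png",a[:,:,::-1])
b=cv2.resize(s[200:345,270:410],None,fx=4,fy=4,interpolation=2); cv2.imwrite("pics/cs.png",b[:,:,::-1])
E
```

```text
lid top 4136.5 [306.1 227.1] box [306.2 227. ] (52.85109329223633, 81.83576965332031) 83.54118347167969
[[ 605.9  131.3]
 [ 635.5 -107.2]
 [ 479.3 -123.7]
 [ 451.   110.6]]
lid side 2023.5 [350.3 229.3] box [351.7 229.3] (40.79215621948242, 79.62315368652344) 78.69007110595703
orange top 42.0 [310.1 261.4] box [310. 261.] (6.0, 8.0) 90.0
[[451.1   2.8]
 [451.2 -20.2]
 [433.9 -20.3]
 [433.7   2.7]]
orange side 52.0 [315.6 235.1] box [315.7 235. ] (10.816654205322266, 6.1017022132873535) 56.3099365234375
redbar top 25.5 [357.8 213.4] box [358.  213.5] (3.0, 12.0) 90.0
[[ 598.8 -134.9]
 [ 599.  -171.3]
 [ 589.7 -171.2]
 [ 589.5 -134.8]]
redbar side 56.5 [388.  270.7] box [388.  270.5] (13.435027122497559, 4.949747085571289) 45.0
brown top 565.5 [409.9 268.5] box [410.  268.5] (17.0, 36.0) 90.0
[[ 451.1 -250.4]
 [ 451.8 -356.4]
 [ 401.7 -354.6]
 [ 400.9 -249.3]]
brown side 676.0 [341.4 304.6] box [342.9 308. ] (43.36655044555664, 30.37313461303711) 65.55604553222656
```

View pics/cs.png

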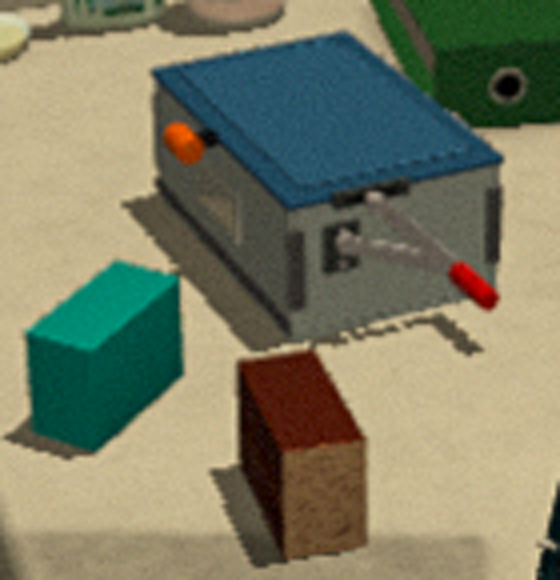

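The crop confirms the brown carton: dark brown top at side (345,295). Its top face measures 50 x 106 mm, centred at about (426,-303). The lid rectangle puts the chest centre at about (545,3) with yaw about 6.9°, and the predicted grip position matches the orange blob to 1 mm.

```bash
cat >> h.py <<'E'
YAW=np.radians(6.9); CX=np.array([np.cos(YAW),np.sin(YAW),0]); CY=np.array([-CX[1],CX[0],0]); C0=np.array([545,3.,0])
def cw(x,y,z): return C0+CX*x+CY*y+np.array([0,0,z])
def Rdown(ydeg,tilt=0):  # tool y heading (world deg), z down; tilt about tool y, deg
    a=np.radians(ydeg); y=np.array([np.cos(a),np.sin(a),0]); z=np.array([0,0,-1.]); x=np.cross(y,z)
    return Ro.from_matrix(np.c_[x,y,z])*Ro.from_euler('y',tilt,degrees=True)
def pose():
    s=ctrl.read_state(); return np.array(s['eef_pos']),Ro.from_euler('xyz',s['tool_rot']),s
def delta(P,R):
    p,r,s=pose(); return np.round(r.inv().apply(np.array(P)-p)/10,2),np.round((r.inv()*R).as_rotvec(degrees=True),1)
def grip(th,off=15,R=None):
    g=cw(79-183*np.cos(th+.011),0,100+183*np.sin(th+.011)); return g
E
python3 - <<'E'
from h import *
R=Rdown(96.9); g=grip(0); print(g, ctrl.grip_point_offset)
print(delta([g[0],g[1],190],R)); print(delta([g[0],g[1],87],R))
E
```

```text
[441.76422764  -9.49290116 102.0129594 ] 18.700000000000003
(array([-39.92, -46.  ,   4.13]), array([ -0.1,  -0. , -33.5]))
(array([-39.92, -45.99,  14.43]), array([ -0.1,  -0. , -33.5]))
```

Emit:
jog_arm(increments=[6, -39.9, -46, 4.1, 0, 0, -33.5, 6, -39.9, -46, 4.1, 0, 0, -33.5, 6, -39.9, -46, 4.1, 0, 0, -33.5, 6, -39.9, -46, 4.1, 0, 0, -33.5, 6, -39.9, -46, 4.1, 0, 0, -33.5, 6, -39.9, -46, 4.1, 0, 0, -33.5, 6, -39.9, -46, 4.1, 0, 0, -33.5, 6, -39.9, -46, 4.1, 0, 0, -33.5, 6, -39.9, -46, 4.1, 0, 0, -33.5, 6, -39.9, -46, 4.1, 0, 0, -33.5, 6, -39.9, -46, 4.1, 0, 0, -33.5, 6, -39.9, -46, 4.1, 0, 0, -33.5, 6, -39.9, -46, 4.1, 0, 0, -33.5, 6, -39.9, -46, 4.1, 0, 0, -33.5, 6, -39.9, -46, 4.1, 0, 0, -33.5, 6, -39.9, -46, 4.1, 0, 0, -33.5])

```text
clock: 1.8
eef_pos: [441.5, -6.9, 190.4]
tool_rot: [3.141, -0.0, -3.018]
force: [-0.9, 0.9, -0.4]
width: 60.2
gripper_force: 0.0
```

```bash
python3 - <<'E'
from h import *
p,r,s=pose(); im=ctrl.get_image("wrist"); c=cam("wrist"); cv2.imwrite("pics/w1.png",im[:,:,::-1])
print(p,s['clock'],s['width'],s['qpos'].round(2),delta(grip(0)-[0,0,15],Rdown(96.9)))
for b in blobs(im,(5,150,120),(18,255,255),(0,0,640,480),100)[:3]:
    R=cv2.minAreaRect(b); print(R, onz("wrist",[R[0]],107,c))
E
```

```text
[441.52345876  -6.92698905 190.3815626 ] 1.8 60.22702232345688 [ 0.03  0.4  -0.1   2.12  0.06  0.63  1.58] (array([ 0.02, -0.26, 10.34]), array([0. , 0. , 0.2]))
((318.0, 240.5), (33.0, 52.0), 90.0) [[439.7275574  -8.6335669 107.       ]]
```

View pics/w1.png

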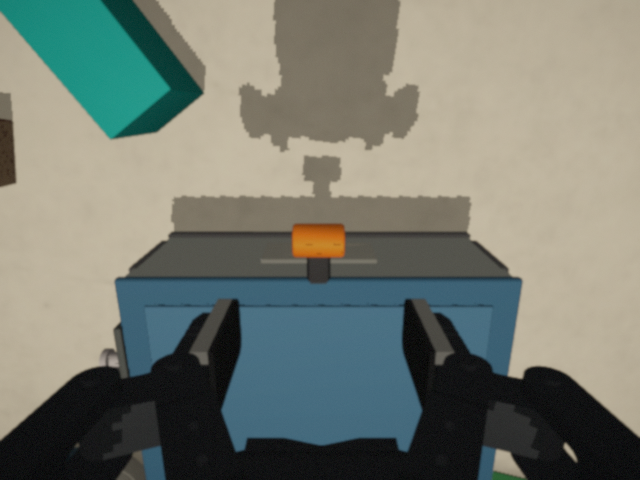

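The wrist view shows the orange grip at (318,240), midway between the fingers in y, with the lid edge level. It measures (440,-9), so I'll go down and grip.

Emit:
jog_arm(increments=[6, 0.1, -0.2, 5, 0, 0, 0, 6, 0.1, -0.2, 8, 0, 0, 0, 6, 0.1, -0.2, 10.3, 0, 0, 0, 6, 0.1, -0.2, 10.3, 0, 0, 0, 0, 0.1, -0.2, 10.3, 0, 0, 0, 0, 0.1, -0.2, 10.3, 0, 0, 0, 0, 0.1, -0.2, 10.3, 0, 0, 0, 0, 0.1, -0.2, 10.3, 0, 0, 0, 0, 0.1, -0.2, 10.3, 0, 0, 0, 0, 0.1, -0.2, 10.3, 0, 0, 0])

```text
clock: 2.85
eef_pos: [441.7, -8.7, 88.9]
tool_rot: [3.14, 0.003, -3.019]
force: [-1.8, 6.3, 2.8]
width: 28.7
gripper_force: 59.4
```

```bash
python3 - <<'E'
from h import *
p,r,s=pose(); print(p,s['clock'],s['width'],s['gripper_force'],s['force'],s['qpos'].round(2))
g0=grip(0)
# lid arc relative to now, in tool axes (cm)
for th in np.arange(.1,1.5,.1): 
    d=r.inv().apply(grip(th)-g0)/10; print(round(th,2),d.round(2))
for th in np.arange(1.3,1.6,.03): 
    d=r.inv().apply(grip(th)-g0)/10; print(round(th,2),d.round(2))
for n,roi,cr in(("side",(330,150,420,300),0),):
    im=ctrl.get_image(n)
    for b in blobs(im,(0,150,90),(4,255,255),roi): M=cv2.moments(b);print(n,M['m10']/M['m00'],M['m01']/M['m00'],M['m00'])
# expected pixel of bar at locked
print(proj("side",[cw(10,-164,138),cw(10,-142,138),cw(10,-186,138)]))
E
```

```text
[441.729078    -8.7104097   88.91349578] 2.85 28.709080653540756 59.37550127506256 [-1.82312265  6.34547119  2.784806  ] [ 0.    0.59 -0.07  2.21  0.1   0.34  1.55]
0.1 [-0.12  0.   -1.83]
0.2 [-0.41  0.01 -3.63]
0.3 [-0.89  0.01 -5.4 ]
0.4 [-1.54  0.01 -7.11]
0.5 [-2.36  0.01 -8.74]
0.6 [ -3.34   0.02 -10.29]
0.7 [ -4.47   0.02 -11.73]
0.8 [ -5.73   0.02 -13.05]
0.9 [ -7.12   0.02 -14.24]
1.0 [ -8.62   0.02 -15.28]
1.1 [-10.22   0.02 -16.17]
1.2 [-1.190e+01  1.000e-02 -1.689e+01]
1.3 [-1.365e+01  1.000e-02 -1.745e+01]
1.4 [-1.544e+01  1.000e-02 -1.782e+01]
1.3 [-1.365e+01  1.000e-02 -1.745e+01]
1.33 [-1.418e+01  1.000e-02 -1.758e+01]
1.36 [-1.472e+01  1.000e-02 -1.769e+01]
1.39 [-1.526e+01  1.000e-02 -1.779e+01]
1.42 [-1.580e+01  1.000e-02 -1.788e+01]
1.45 [-1.634e+01  1.000e-02 -1.794e+01]
1.48 [-1.689e+01  1.000e-02 -1.799e+01]
1.51 [-1.744e+01  1.000e-02 -1.803e+01]
1.54 [-1.799e+01  1.000e-02 -1.804e+01]
1.57 [-1.854e+01  1.000e-02 -1.805e+01]
1.6 [-1.909e+01  1.000e-02 -1.803e+01]
side 387.78078078078073 270.54654654654655 55.5
[[380.23778329 239.79818514]
 [376.24137342 236.41034931]
 [384.33214512 243.26970033]]
```

Emit:
jog_arm(increments=[0, -0.03, 0, -0.9, 0, 0, 0, 0, -0.12, 0, -1.8, 0, 0, 0, 0, -0.4, 0, -3.6, 0, 0, 0, 0, -0.9, 0, -5.4, 0, 0, 0, 0, -1.5, 0, -7.1, 0, 0, 0, 0, -2.4, 0, -8.7, 0, 0, 0, 0, -2.4, 0, -8.7, 0, 0, 0])

```text
clock: 3.6
eef_pos: [467.4, -5.5, 177.3]
tool_rot: [3.139, 0.007, -3.021]
force: [1.8, 5.9, -3.6]
width: 28.7
gripper_force: 60.3
```

```bash
python3 - <<'E'
from h import *
p,r,s=pose(); print(p,p-(grip(.5)-[0,0,13.1]),s['width'],s['gripper_force'],s['force'],s['qpos'].round(2))
im=ctrl.get_image("side")
for b in blobs(im,(0,150,90),(4,255,255),(330,150,420,300)): M=cv2.moments(b);print(M['m10']/M['m00'],M['m01']/M['m00'],M['m00'])
for b in blobs(im,(5,150,120),(18,255,255),(290,100,420,300)): M=cv2.moments(b);print('or',M['m10']/M['m00'],M['m01']/M['m00'],M['m00'])
print(proj("side",[grip(.5)]))
E
```

```text
[467.42533598  -5.54706059 177.33496325] [2.46424102 1.13871118 0.93885952] 28.714523291804152 60.28600215911865 [ 1.8269398   5.88073793 -3.61424861] [ 0.02  0.45 -0.1   2.07  0.07  0.61  1.57]
390.5457227138643 255.57227138643066 56.5
[[322.2876541  205.07818572]]
```

Emit:
jog_arm(increments=[0, -0.45, 0, -0.8, 0, 0, 0, 0, -0.98, 0, -1.55, 0, 0, 0, 0, -2.1, 0, -3, 0, 0, 0, 0, -3.4, 0, -4.3, 0, 0, 0, 0, -4.75, 0, -5.5, 0, 0, 0, 0, -6.25, 0, -6.55, 0, 0, 0, 0, -7.85, 0, -7.45, 0, 0, 0, 0, -9.5, 0, -8.15, 0, 0, 0, 0, -10.4, 0, -8.45, 0, 0, 0, 0, -11.3, 0, -8.7, 0, 0, 0, 0, -11.3, 0, -8.7, 0, 0, 0])

```text
clock: 4.75
eef_pos: [576.7, 8.0, 262.2]
tool_rot: [3.138, -0.0, -3.019]
force: [-2.3, 3.9, -1.5]
width: 28.4
gripper_force: 59.9
```

```bash
cat > chk.py <<'E'
from h import *
p,r,s=pose(); q=p+[0,0,13.1]-cw(79,0,100); print("th",np.arctan2(q[2],-q@CX)-.011,"rad",np.hypot(q[2],q@CX),s['clock'],s['width'],s['force'].round(1),s['qpos'].round(2))
im=ctrl.get_image("side")
for b in blobs(im,(0,150,90),(4,255,255),(330,150,420,300))[:2]: M=cv2.moments(b);print("bar",M['m10']/M['m00'],M['m01']/M['m00'],M['m00'])
E
python3 chk.py
```

```text
th 1.298420646497592 rad 181.48029407541583 4.75 28.407158944171407 [-2.3  3.9 -1.5] [ 0.01  0.49 -0.1   1.69  0.05  0.97  1.58]
bar 387.8418079096045 245.85875706214688 59.0
```

Emit:
jog_arm(increments=[0, -0.5, 0, -0.13, 0, 0, 0, 0, -1.05, 0, -0.24, 0, 0, 0, 0, -1.05, 0, -0.24, 0, 0, 0, 0, -1.05, 0, -0.24, 0, 0, 0])

```text
clock: 5.2
eef_pos: [586.5, 9.2, 264.4]
tool_rot: [3.138, -0.0, -3.02]
force: [-0.4, 5.8, -2.6]
width: 28.2
gripper_force: 59.6
```

```bash
python3 chk.py
```

```text
th 1.3541946681451238 rad 181.32123471486142 5.2 28.220839695254966 [-0.4  5.8 -2.6] [ 0.    0.5  -0.1   1.66  0.05  0.99  1.58]
bar 387.1693548387097 245.08602150537632 62.0
```

Emit:
jog_arm(increments=[0, -0.55, 0, -0.1, 0, 0, 0, 0, -0.55, 0, -0.1, 0, 0, 0, 0, -0.55, 0, -0.1, 0, 0, 0])

```text
clock: 5.55
eef_pos: [591.8, 9.8, 265.4]
tool_rot: [3.138, -0.001, -3.02]
force: [-1.6, 5.7, -2.0]
width: 28.8
gripper_force: 60.0
```

```bash
python3 chk.py; python3 - <<'E'
from h import *
for a in range(20,64,4): a_=np.radians(a); print(a,proj("side",[cw(-42+85*np.cos(a_),-164,72+85*np.sin(a_))])[0].round(1))
E
```

```text
th 1.3837465453293043 rad 181.3247470068668 5.55 28.79819187736 [-1.6  5.7 -2. ] [ 0.    0.51 -0.1   1.64  0.05  1.    1.58]
bar 386.8184281842818 244.4092140921409 61.5
20 [389.4 250.4]
24 [388.7 248.7]
28 [387.9 247. ]
32 [386.9 245.5]
36 [385.9 244.1]
40 [384.7 242.7]
44 [383.3 241.5]
48 [381.9 240.4]
52 [380.4 239.4]
56 [378.7 238.6]
60 [377.  237.9]
```

Emit:
jog_arm(increments=[0, -0.5, 0, -0.06, 0, 0, 0, 0, -0.5, 0, -0.06, 0, 0, 0, 0, -0.5, 0, -0.06, 0, 0, 0])

```text
clock: 5.9
eef_pos: [596.7, 10.4, 266.2]
tool_rot: [3.138, -0.001, -3.02]
force: [-1.8, 4.5, -0.2]
width: 28.3
gripper_force: 59.9
```

```bash
python3 chk.py
```

```text
th 1.4114071241262576 rad 181.32002978852435 5.9 28.306778033624145 [-1.8  4.5 -0.2] [ 0.    0.52 -0.1   1.63  0.05  1.    1.58]
bar 386.0989583333333 243.62239583333331 64.0
```

Emit:
jog_arm(increments=[0, -0.5, 0, -0.06, 0, 0, 0, 0, -0.5, 0, -0.06, 0, 0, 0, 0, -0.5, 0, -0.06, 0, 0, 0])

```text
clock: 6.25
eef_pos: [601.8, 11.1, 266.8]
tool_rot: [3.138, -0.0, -3.02]
force: [-2.4, 5.1, -1.2]
width: 28.2
gripper_force: 59.5
```

```bash
python3 chk.py
```

```text
th 1.4402482638057312 rad 181.22140205342396 6.25 28.248173510532645 [-2.4  5.1 -1.2] [-0.    0.52 -0.1   1.61  0.05  1.01  1.58]
bar 385.66141732283467 243.19947506561678 63.5
```

Emit:
jog_arm(increments=[0, -0.5, 0, -0.03, 0, 0, 0, 0, -0.5, 0, -0.03, 0, 0, 0, 0, -0.5, 0, -0.03, 0, 0, 0])

```text
clock: 6.6
eef_pos: [607.0, 11.7, 267.4]
tool_rot: [3.138, 0.0, -3.021]
force: [-1.8, 5.8, 0.1]
width: 28.6
gripper_force: 59.6
```

```bash
python3 chk.py
```

```text
th 1.4691142716028798 rad 181.2227885937979 6.6 28.571260431353426 [-1.8  5.8  0.1] [-0.    0.53 -0.1   1.6   0.05  1.02  1.58]
bar 384.8057742782152 242.26246719160105 63.5
```

Emit:
jog_arm(increments=[0, -0.4, 0, -0.02, 0, 0, 0, 0, -0.4, 0, -0.02, 0, 0, 0, 0, -0.4, 0, -0.02, 0, 0, 0])

```text
clock: 6.95
eef_pos: [611.0, 12.2, 267.6]
tool_rot: [3.138, 0.0, -3.02]
force: [-2.2, 5.6, -0.7]
width: 28.5
gripper_force: 59.5
```

```bash
python3 chk.py
```

```text
th 1.4914024101145242 rad 181.1564345959449 6.95 28.500784867718817 [-2.2  5.6 -0.7] [-0.    0.54 -0.1   1.58  0.05  1.02  1.58]
bar 383.984375 241.46614583333331 64.0
```

Emit:
jog_arm(increments=[0, -0.3, 0, -0.01, 0, 0, 0, 0, -0.3, 0, -0.01, 0, 0, 0, 0, -0.3, 0, -0.01, 0, 0, 0])

```text
clock: 7.3
eef_pos: [614.1, 12.6, 267.8]
tool_rot: [3.138, 0.001, -3.02]
force: [-1.7, 4.7, 0.7]
width: 28.9
gripper_force: 59.6
```

```bash
python3 chk.py
```

```text
th 1.5086353022537482 rad 181.18228331288478 7.3 28.902719327786542 [-1.7  4.7  0.7] [-0.    0.54 -0.1   1.58  0.05  1.03  1.58]
bar 382.8518518518518 240.34920634920636 63.0
```

Emit:
jog_arm(increments=[0, -0.25, 0, 0, 0, 0, 0, 0, -0.25, 0, 0, 0, 0, 0, 0, -0.25, 0, 0, 0, 0, 0])

```text
clock: 7.65
eef_pos: [616.0, 12.8, 267.8]
tool_rot: [3.138, -0.001, -3.02]
force: [-2.8, 5.3, 1.4]
width: 28.4
gripper_force: 59.4
```

```bash
python3 chk.py
```

```text
th 1.5192544873834806 rad 181.0789668051066 7.65 28.38074034506325 [-2.8  5.3  1.4] [-0.    0.54 -0.1   1.57  0.06  1.03  1.58]
bar 379.8268733850129 238.01808785529715 64.5
```

The bar jumped 3 px to (379.8,238.0), which matches the over-centre position. I'll release and retreat.

Emit:
jog_arm(increments=[6, -0.2, 0, 0, 0, 0, 0, 6, -0.2, 0, 0, 0, 0, 0, 6, -0.2, 0, 0, 0, 0, 0, 6, -0.2, 0, 0, 0, 0, 0, 6, -0.2, 0, -3, 0, 0, 0, 6, -0.2, 0, -6, 0, 0, 0, 6, -0.2, 0, -6, 0, 0, 0])

```text
clock: 8.4
eef_pos: [621.9, 10.2, 331.1]
tool_rot: [-3.141, 0.009, -3.022]
force: [0.5, 0.0, -0.7]
width: 60.0
gripper_force: 0.0
```

```bash
python3 chk.py; python3 - <<'E'
from h import *
t=ctrl.get_image("top")
c=blobs(t,(0,80,20),(12,255,140),(385,255,435,285))[0]; print(onz("top",cv2.boxPoints(cv2.minAreaRect(c)),75)[:,:2].round(1))
s=ctrl.get_image("side"); cv2.imwrite("pics/s2.png",cv2.resize(s[120:300,280:430],None,fx=3.3,fy=3.3)[:,:,::-1])
print(delta([426,-303,250],Rdown(0)))
E
```

```text
th 1.5523019133660287 rad 244.18614599856514 8.4 60.0491796164492 [ 0.5  0.  -0.7] [-0.    0.5  -0.1   1.47  0.05  1.17  1.58]
bar 379.61240310077517 238.13953488372093 64.5
[[ 451.1 -247.4]
 [ 451.8 -356.4]
 [ 401.7 -354.6]
 [ 400.9 -246.4]]
(array([ 22.89, -28.78,   7.63]), array([-0. , -0. , 96.8]))
```

View pics/s2.png

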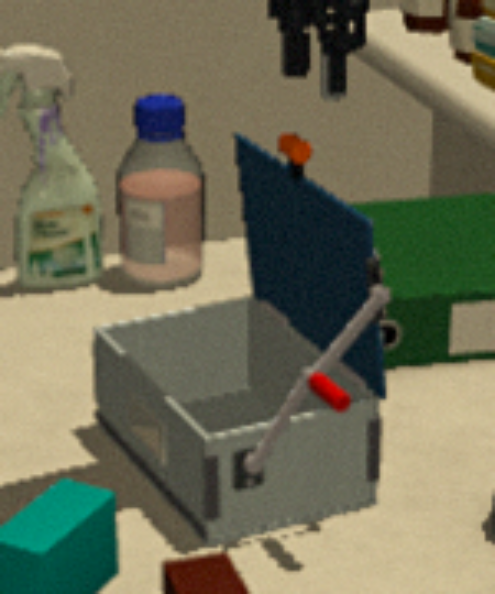

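The side view shows the lid upright on its straight stay, with the bar at crop (328,392), so it's locked. Next I'll move above the carton.

Emit:
jog_arm(increments=[8.5, 8, -6, -1, 0, 0, 10, 8.5, 22.9, -28.8, 0, 0, 0, 96.8, 8.5, 22.9, -28.8, 0, 0, 0, 96.8, 8.5, 22.9, -28.8, 0, 0, 0, 96.8, 8.5, 22.9, -28.8, 0, 0, 0, 96.8, 8.5, 22.9, -28.8, 7.5, 0, 0, 96.8, 8.5, 22.9, -28.8, 7.5, 0, 0, 96.8, 8.5, 22.9, -28.8, 7.5, 0, 0, 96.8, 8.5, 22.9, -28.8, 7.5, 0, 0, 96.8, 8.5, 22.9, -28.8, 7.5, 0, 0, 96.8, 8.5, 22.9, -28.8, 7.5, 0, 0, 96.8, 8.5, 22.9, -28.8, 7.5, 0, 0, 96.8, 8.5, 22.9, -28.8, 7.5, 0, 0, 96.8, 8.5, 22.9, -28.8, 7.5, 0, 0, 96.8])

```text
clock: 9.95
eef_pos: [425.9, -302.6, 250.8]
tool_rot: [-3.14, -0.001, 1.573]
force: [-0.6, -0.0, -0.1]
width: 84.9
gripper_force: 0.0
```

```bash
python3 - <<'E'
from h import *
p,r,s=pose(); im=ctrl.get_image("wrist"); c=cam("wrist"); cv2.imwrite("pics/w2.png",im[:,:,::-1])
print(p,s['tool_rot'],s['qpos'].round(2))
for lo,hi in(((0,80,20),(14,255,160)),):
  for b in blobs(im,lo,hi,(0,0,640,480),800)[:3]:
    R=cv2.minAreaRect(b); print(R, onz("wrist",cv2.boxPoints(R),75,c)[:,:2].round(1), onz("wrist",[R[0]],75,c))
print(delta([426,-302,45],Rdown(0)))
E
```

```text
[ 425.88433286 -302.58676878  250.77741335] [-3.14014255e+00 -6.98413451e-04  1.57317477e+00] [ 0.3   0.45  0.38  1.85 -0.21  0.88  0.78]
((324.63818359375, 204.8546142578125), (65.36370849609375, 134.25877380371094), 1.9091522693634033) [[ 400.1 -355.9]
 [ 405.6 -247.7]
 [ 454.7 -249.2]
 [ 454.1 -357.8]] [[ 428.68030512 -300.05537959   75.        ]]
(array([6.00e-02, 2.00e-02, 2.06e+01]), array([-0.1, -0. ,  0.1]))
```

View pics/w2.png

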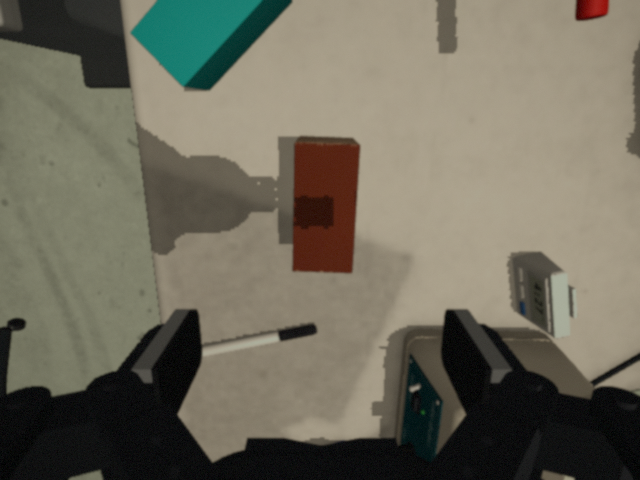

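The wrist view shows the brown carton at (326,205), centred between the fingers. The marker (260,340) and timer (540,295) are clear of the descent.

Emit:
jog_arm(increments=[8.5, 0, 0.1, 5, 0, 0, 0, 8.5, 0, 0.1, 10, 0, 0, 0, 8.5, 0, 0.1, 15, 0, 0, 0, 8.5, 0, 0.1, 18, 0, 0, 0, 8.5, 0, 0.1, 20.8, 0, 0, 0, 8.5, 0, 0.1, 20.8, 0, 0, 0, 0, 0, 0.1, 20.8, 0, 0, 0, 0, 0, 0.1, 20.8, 0, 0, 0, 0, 0, 0.1, 20.8, 0, 0, 0, 0, 0, 0.1, 20.8, 0, 0, 0, 0, 0, 0.1, 20.8, 0, 0, 0, 0, 0, 0.1, 20.8, 0, 0, 0])

```text
clock: 11.2
eef_pos: [428.5, -303.8, 45.5]
tool_rot: [3.139, 0.002, 1.572]
force: [0.3, -0.1, 6.1]
width: 49.2
gripper_force: 62.3
```

```bash
python3 - <<'E'
from h import *
p,r,s=pose(); print(p,s['width'],s['gripper_force'],s['force'])
P=cw(-30,60,270); print(P,delta([426,-302,270],Rdown(0)),delta(P,Rdown(96.9)),delta([426,-200,270],Rdown(96.9)))
E
```

```text
[ 428.49526147 -303.82225291   45.4933369 ] 49.21194869048141 62.34640717506409 [ 0.30386924 -0.13443519  6.12462128]
[508.00906941  58.96133535 270.        ] (array([  0.14,  -0.18, -22.45]), array([0.2, 0.1, 0.1])) (array([ 36.22,   8.06, -22.5 ]), array([  0. ,   0.2, -96.8])) (array([ 10.34,  -0.17, -22.47]), array([  0. ,   0.2, -96.8]))
```

Emit:
jog_arm(increments=[0, 0, 0, -3, 0, 0, 0, 0, 0, 0, -7, 0, 0, 0, 0, 0, 0, -12, 0, 0, 0, 0, 0, 0, -17, 0, 0, 0, 0, 0, 0, -22.5, 0, 0, 0, 0, 3, 0, -22.5, 0, 0, -8, 0, 6, 0, -22.5, 0, 0, -16, 0, 9, 0.5, -22.5, 0, 0, -24, 0, 12, 1, -22.5, 0, 0, -32, 0, 15, 2, -22.5, 0, 0, -40, 0, 18, 3, -22.5, 0, 0, -48, 0, 21, 4, -22.5, 0, 0, -56, 0, 24, 5, -22.5, 0, 0, -64, 0, 27, 6, -22.5, 0, 0, -72, 0, 30, 7, -22.5, 0, 0, -80, 0, 33, 8, -22.5, 0, 0, -88, 0, 36.2, 8.1, -22.5, 0, 0, -96.8, 0, 36.2, 8.1, -22.5, 0, 0, -96.8, 0, 36.2, 8.1, -22.5, 0, 0, -96.8])

```text
clock: 13.1
eef_pos: [507.6, 59.6, 269.1]
tool_rot: [-3.141, 0.001, -3.021]
force: [0.1, -1.1, -1.3]
width: 49.0
gripper_force: 62.4
```

```bash
python3 - <<'E'
from h import *
p,r,s=pose(); im=ctrl.get_image("wrist"); c=cam("wrist"); cv2.imwrite("pics/w3.png",im[:,:,::-1])
print(p,s['tool_rot'],s['qpos'].round(2),s['width'],s['gripper_force'],s['force'])
print(delta(cw(-16,60,52),Rdown(96.9)))
E
python3 chk.py
```

```text
[507.59778237  59.56525971 269.11552994] [-3.14115373e+00  6.22385397e-04 -3.02070369e+00] [-0.11  0.38 -0.09  1.85  0.04  0.91  1.47] 48.97585197447899 62.37298607826233 [ 0.11844224 -1.06383541 -1.29023555]
(array([-1.43,  0.08, 21.7 ]), array([-0.1,  0. , -0.1]))
th 1.0187268789198876 rad 212.47318493078242 13.15 49.07156652906404 [-0.5 -0.7 -1.6] [-0.11  0.38 -0.09  1.85  0.04  0.91  1.47]
bar 379.504132231405 237.8953168044077 60.5
```

View pics/w3.png

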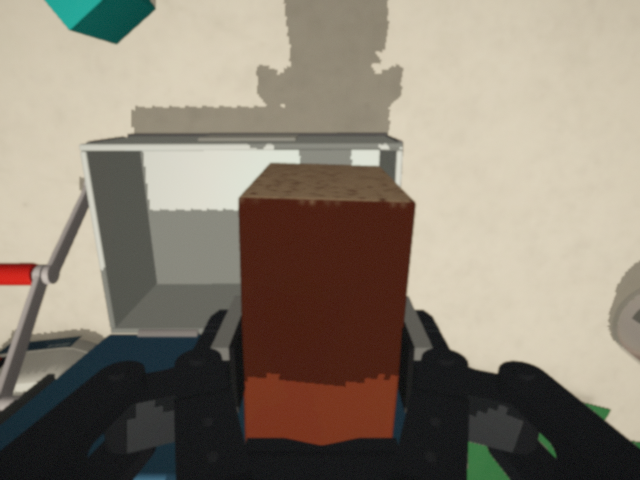

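The wrist view shows the carton hanging straight between the pads, and the chest opening from (85,147) to (400,147) under it with the lid behind. I'll lower it into the front part of the chest.

Emit:
jog_arm(increments=[0, -1.7, 0.1, 1, 0, 0, 0, 0, -1.7, 0.1, 4, 0, 0, 0, 0, -1.7, 0.1, 8, 0, 0, 0, 0, -1.7, 0.1, 12, 0, 0, 0, 0, -1.7, 0.1, 15, 0, 0, 0, 0, -1.7, 0.1, 18, 0, 0, 0, 0, -1.7, 0.1, 20, 0, 0, 0, 0, -1.7, 0.1, 21, 0, 0, 0, 0, -1.7, 0.1, 21.5, 0, 0, 0, 0, -1.7, 0.1, 21.6, 0, 0, 0, 0, -1.7, 0.1, 21.6, 0, 0, 0])

```text
clock: 14.3
eef_pos: [525.4, 62.0, 53.3]
tool_rot: [-3.141, 0.002, -3.022]
force: [0.1, -0.0, -1.4]
width: 48.9
gripper_force: 62.3
```

```bash
python3 chk.py; python3 -c "
from h import *
p,r,s=pose();print(p,s['width'],s['gripper_force'],s['torque'])"
```

```text
th -0.363118696684466 rad 97.33870573183682 14.3 48.9328629343225 [ 0.1 -0.  -1.4] [-0.13  0.73 -0.06  1.99  0.09  0.42  1.43]
bar 379.69312169312167 238.14814814814812 63.0
[525.46165191  62.1252856   53.47254655] 49.27727179886649 62.29960083961487 [-0.00145169  0.01424218 -0.00849473]
```

Still about 3 mm to go.

Emit:
jog_arm(increments=[0, 0, 0, 0.15, 0, 0, 0, 0, 0, 0, 0.3, 0, 0, 0, 0, 0, 0, 0.3, 0, 0, 0])

```text
clock: 14.65
eef_pos: [525.3, 62.2, 50.5]
tool_rot: [-3.142, 0.002, -3.022]
force: [-1.2, -0.5, 6.2]
width: 49.1
gripper_force: 62.9
```

Emit:
jog_arm(increments=[6.8, 0, 0, 0.2, 0, 0, 0, 6.8, 0, 0, 0.1, 0, 0, 0, 6.8, 0, 0, 0, 0, 0, 0, 6.8, 0, 0, 0, 0, 0, 0, 6.8, 0, 0, -2, 0, 0, 0, 6.8, 0, 0, -5, 0, 0, 0, 6.8, 0, 0, -9, 0, 0, 0, 6.8, 0, 0, -13, 0, 0, 0, 6.8, 0, 0, -18, 0, 0, 0, 6.8, 0, 0, -23, 0, 0, 0, 6.8, 0, 0, -23, 0, 0, 0])

```text
clock: 15.75
eef_pos: [528.7, 63.9, 286.5]
tool_rot: [3.14, 0.014, -3.021]
force: [0.3, -0.5, -0.1]
width: 67.9
gripper_force: 0.0
```

```bash
python3 chk.py; python3 - <<'E'
from h import *
p,r,s=pose(); im=ctrl.get_image("wrist"); c=cam("wrist"); cv2.imwrite("pics/w4.png",im[:,:,::-1]); print(p)
w=ctrl.get_image("wrist")
for b in blobs(w,(0,80,20),(14,255,160),(150,60,500,480),800)[:2]:
    R=cv2.minAreaRect(b); P=onz("wrist",cv2.boxPoints(R),80,c)-C0; print(np.c_[P@CX,P@CY].round(1))
s=ctrl.get_image("side")
for n,lo,hi in(("red",(0,150,90),(4,255,255)),):
    for b in blobs(s,lo,hi,(330,150,420,300)):
        R=cv2.minAreaRect(b); print(R)
E
```

```text
th 1.1448737235460842 rad 218.07150249033637 15.75 67.927602772476 [ 0.3 -0.5 -0.1] [-0.11  0.39 -0.09  1.78  0.04  0.96  1.47]
bar 379.85833333333335 238.13333333333333 60.0
[526.70497663  63.47003864 283.23162591]
[[ 39.8  33.6]
 [-66.8  40. ]
 [-65.   87.2]
 [ 42.   85.3]]
((380.0, 238.0), (14.142135620117188, 5.656853675842285), 45.0)
```

View pics/w4.png

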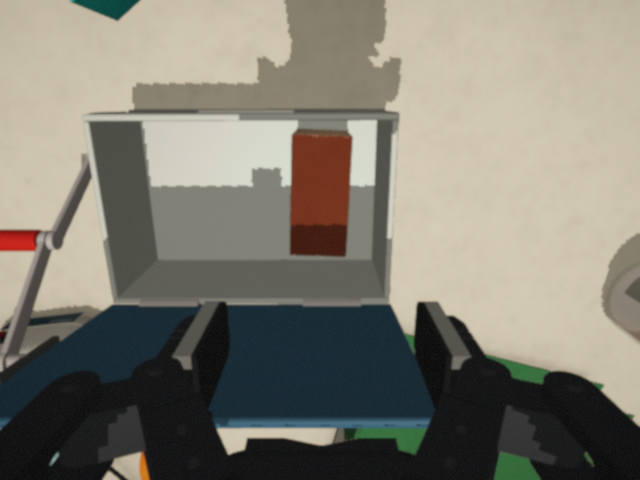

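The wrist view shows the carton upright in the chest, front right at image (320,195), spanning chest x -66 to 40 and y 36 to 86. The stay is still straight on the left. Now I'll localise the bar.

```bash
python3 - <<'E'
from h import *
np.set_printoptions(precision=1,suppress=True)
s=ctrl.get_image("side");t=ctrl.get_image("top")
def cen(b): M=cv2.moments(b); return [M['m10']/M['m00'],M['m01']/M['m00']]
b=blobs(s,(0,150,90),(4,255,255),(330,150,420,300))[0]; o,D=ray("side",[cen(b)]); k=((-164)-(o-C0)@CY)/(D[0]@CY); P=o+k*D[0]-C0; print("side@y-164:",P@CX,P@CY,P[2])
for c in blobs(t,(0,120,70),(5,255,255),(340,190,385,240),8)[:3]:
    u=cen(c); X,e=tri([ray("side",[cen(b)]),ray("top",[u])]); Q=X-C0; print("tri",u,cv2.contourArea(c),Q@CX,Q@CY,Q[2],e)
print(delta(cw(-80,20,290),Rdown(96.9)),delta(cw(-80,-216,290),Rdown(96.9)),delta(cw(-35,-216,190),Rdown(96.9)))
E
```

```text
side@y-164: 8.089781814977524 -164.00000000000003 143.1616278099251
tri [362.8770226537216, 214.5987055016181] 51.5 7.873202773538001 -163.39110628487032 142.79711153486548 [0.49957394915609693, 0.4995739491561649]
(array([ 6.6, -4.1, -1.2]), array([ 0. , -0.2, -0. ])) (array([  6.6, -27.7,  -1.2]), array([ 0. , -0.2, -0. ])) (array([  2.1, -27.7,   8.8]), array([ 0. , -0.2, -0. ]))
```

The bar triangulates to chest (8,-163.5,143) with 0.5 mm ray error, as expected when locked. I'll push with one open finger, keeping the hand outboard of the stay.

Emit:
jog_arm(increments=[8.5, 4, -1, -1.2, 0, 0, 0, 8.5, 6.6, -4.1, -1.2, 0, 0, 0, 8.5, 6.6, -9, -1.2, 0, 0, 0, 8.5, 6.6, -14, -1.2, 0, 0, 0, 8.5, 6.6, -19, -1.2, 0, 0, 0, 8.5, 6.6, -24, -1.2, 0, 0, 0, 8.5, 6.6, -27.7, -1.2, 0, 0, 0, 8.5, 5, -27.7, 3, 0, 0, 0, 8.5, 3, -27.7, 7, 0, 0, 0, 8.5, 2.1, -27.7, 8.8, 0, 0, 0, 8.5, 2.1, -27.7, 8.8, 0, 0, 0])

```text
clock: 17.15
eef_pos: [535.4, -213.6, 187.0]
tool_rot: [3.137, -0.007, -3.02]
force: [-0.6, 0.8, -0.6]
width: 84.8
gripper_force: 0.0
```

```bash
python3 chk.py; python3 - <<'E'
from h import *
p,r,s=pose(); q=p-C0; print(q@CX,q@CY,q[2],s['force'])
w=ctrl.get_image("wrist"); cv2.imwrite("pics/w5.png",w[:,:,::-1])
print(delta(cw(-23,-216,153),Rdown(96.9)))
E
```

```text
th 0.7073795890311678 rad 152.13266361448595 17.15 84.82702088840385 [-0.6  0.8 -0.6] [ 0.34  0.58 -0.01  1.77  0.    0.8   2.02]
bar 379.68306010928956 238.28961748633878 61.0
-35.32315990409969 -214.83068347146295 189.14846803729816 [-0.75492814  0.24201092  0.66678289]
(array([-1.2 , -0.04,  3.77]), array([ 0. , -0.1, -0. ]))
```

View pics/w5.png

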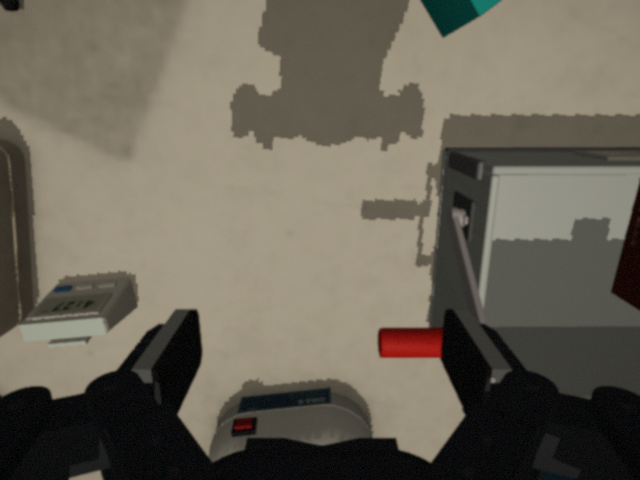

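The wrist view shows the red bar at (378–445,343) and the right finger at about (450–500,330). Accounting for depth, the finger lines up with the bar's middle. The stay arm is inboard and clear, so I'll approach.

Emit:
jog_arm(increments=[8.5, -0.6, 0, 2, 0, 0, 0, 8.5, -1.2, 0, 3.5, 0, 0, 0, 8.5, -1.2, 0, 3.8, 0, 0, 0, 8.5, -1.2, 0, 3.8, 0, 0, 0])

```text
clock: 17.65
eef_pos: [548.5, -213.9, 153.5]
tool_rot: [3.141, -0.001, -3.022]
force: [0.3, 0.3, -0.2]
width: 85.2
gripper_force: 0.0
```

```bash
cat >> chk.py <<'E'
q=p-C0; print("tcp chest",(q@CX).round(1),(q@CY).round(1),q[2].round(1))
E
python3 chk.py
```

```text
th 0.5694118903616266 rad 121.51674853281314 17.65 85.18486793323224 [ 0.3  0.3 -0.2] [ 0.33  0.63 -0.01  1.77  0.01  0.74  2.01]
bar 379.05357142857144 237.66666666666666 56.0
tcp chest -22.6 -215.7 153.5
```

Emit:
jog_arm(increments=[8.5, -0.5, 0, 0.6, 0, 0, 0, 8.5, -0.9, 0, 1.2, 0, 0, 0, 8.5, -1.1, 0, 1.4, 0, 0, 0, 8.5, -1.1, 0, 1.4, 0, 0, 0])

```text
clock: 18.1
eef_pos: [560.0, -212.3, 139.0]
tool_rot: [3.141, -0.0, -3.021]
force: [1.3, -0.0, -0.5]
width: 84.9
gripper_force: 0.0
```

```bash
python3 chk.py
```

```text
th 0.5135781709406677 rad 103.997203935179 18.1 84.91236093375858 [ 1.3 -0.  -0.5] [ 0.32  0.67 -0.01  1.75  0.01  0.72  2.  ]
bar 381.4625 239.65 40.0
tcp chest -11.0 -215.5 139.0
```

Emit:
jog_arm(increments=[8.5, -0.2, 0, 0.3, 0, 0, 0, 8.5, -0.45, 0, 0.5, 0, 0, 0, 8.5, -0.7, 0, 0.7, 0, 0, 0, 8.5, -0.7, 0, 0.7, 0, 0, 0])

```text
clock: 18.55
eef_pos: [567.0, -211.8, 132.3]
tool_rot: [-3.142, 0.0, -3.022]
force: [-0.7, -0.2, 0.0]
width: 84.9
gripper_force: 0.4
```

```bash
python3 chk.py
```

```text
th 0.48997796770536217 rad 94.56933370407648 18.55 84.9104676209287 [-0.7 -0.2  0. ] [ 0.31  0.68 -0.01  1.74  0.01  0.72  2.  ]
bar 382.8905472636816 240.73134328358208 33.5
tcp chest -3.9 -215.9 132.3
```

Emit:
jog_arm(increments=[8.5, -0.15, 0, 0.15, 0, 0, 0, 8.5, -0.3, 0, 0.25, 0, 0, 0, 8.5, -0.45, 0, 0.4, 0, 0, 0])

```text
clock: 18.9
eef_pos: [571.7, -211.3, 128.7]
tool_rot: [-3.141, 0.001, -3.022]
force: [-0.8, -0.8, 3.2]
width: 85.1
gripper_force: 1.0
```

```bash
python3 chk.py
```

```text
th 0.4800096910535427 rad 88.67326873905166 18.9 85.09745451812745 [-0.8 -0.8  3.2] [ 0.31  0.69 -0.01  1.73  0.01  0.72  1.99]
bar 384.3615819209039 241.79096045197738 29.5
tcp chest 0.8 -215.9 128.7
```

Emit:
jog_arm(increments=[8.5, -0.15, 0, 0.15, 0, 0, 0, 8.5, -0.3, 0, 0.3, 0, 0, 0, 8.5, -0.42, 0, 0.42, 0, 0, 0])

```text
clock: 19.25
eef_pos: [575.7, -210.6, 124.3]
tool_rot: [3.142, 0.0, -3.022]
force: [-0.6, -0.5, 1.9]
width: 84.9
gripper_force: 1.1
```

```bash
python3 chk.py
```

```text
th 0.4552801180449631 rad 83.09100809213675 19.25 84.94223471549121 [-0.6 -0.5  1.9] [ 0.31  0.7  -0.01  1.72  0.    0.72  1.99]
bar 385.85555555555555 242.9 30.0
tcp chest 4.8 -215.8 124.3
```

Emit:
jog_arm(increments=[8.5, -0.2, 0, 0.22, 0, 0, 0, 8.5, -0.4, 0, 0.44, 0, 0, 0, 8.5, -0.6, 0, 0.67, 0, 0, 0, 8.5, -0.78, 0, 0.9, 0, 0, 0, 8.5, -0.78, 0, 0.9, 0, 0, 0])

```text
clock: 19.8
eef_pos: [583.1, -209.6, 114.8]
tool_rot: [3.141, -0.001, -3.021]
force: [-0.7, 0.6, -0.1]
width: 85.0
gripper_force: 0.3
```

```bash
python3 chk.py
```

```text
th 0.38501912086071083 rad 72.28350583590891 19.8 85.00745530573104 [-0.7  0.6 -0.1] [ 0.3   0.72 -0.    1.71  0.    0.71  1.99]
bar 388.4644808743169 245.83060109289616 30.5
tcp chest 12.3 -215.7 114.8
```

Emit:
jog_arm(increments=[8.5, -0.2, 0, 0.25, 0, 0, 0, 8.5, -0.35, 0, 0.5, 0, 0, 0, 8.5, -0.4, 0, 0.6, 0, 0, 0, 8.5, -0.4, 0, 0.6, 0, 0, 0, 8.5, -0.4, 0, 0.6, 0, 0, 0])

```text
clock: 20.35
eef_pos: [587.0, -209.3, 109.1]
tool_rot: [3.141, -0.0, -3.022]
force: [-0.6, 0.0, 0.2]
width: 85.1
gripper_force: 0.6
```

```bash
python3 chk.py; python3 - <<'E'
from h import *
im=ctrl.get_image("top")
for b in blobs(im,(5,150,120),(18,255,255),(270,120,350,270),5)[:3]:
    M=cv2.moments(b);u=[M['m10']/M['m00'],M['m01']/M['m00']]; print(u,M['m00'])
for th in(1.2,1.3,1.4,1.5): print(th,proj("top",[grip(th)]),proj("side",[grip(th)]))
s=ctrl.get_image("side")
for b in blobs(s,(5,150,120),(18,255,255),(290,120,420,230),5)[:3]:
    M=cv2.moments(b);u=[M['m10']/M['m00'],M['m01']/M['m00']]; print('side',u,M['m00'])
E
```

```text
th 0.32932623213814094 rad 66.58689793168405 20.35 85.13864765227802 [-0.6  0.   0.2] [ 0.3   0.74 -0.    1.7   0.    0.7   1.98]
bar 389.77401129943496 247.3785310734463 29.5
tcp chest 16.2 -215.8 109.1
[303.6314102564102, 200.75641025641022] 52.0
1.2 [[304.9189394  207.69040848]] [[353.88467889 171.05932844]]
1.3 [[304.12743784 200.53820613]] [[359.66988893 168.12858685]]
1.4 [[303.32275516 193.35817633]] [[365.57722291 165.80583999]]
1.5 [[302.51670656 186.2559983 ]] [[371.53644264 164.11261147]]
side [360.0425531914894, 167.13120567375884] 47.0
```

Lid is at about 1.30 rad (side grip pixel (360,167)) and the bar has moved back and down about 40 mm, so the joint is broken. I'll retreat and check that it holds.

Emit:
jog_arm(increments=[8.5, 0.8, 0, -1, 0, 0, 0, 8.5, 3, 0, -4, 0, 0, 0, 8.5, 5, 0, -8, 0, 0, 0, 8.5, 5, 0, -13, 0, 0, 0, 8.5, 5, 0, -18, 0, 0, 0, 8.5, 5, 0, -23, 0, 0, 0, 8.5, 5, 0, -23, 0, 0, 0])

```text
clock: 21.2
eef_pos: [540.3, -217.1, 347.5]
tool_rot: [-3.135, 0.013, -3.023]
force: [0.4, -0.9, -1.2]
width: 85.1
gripper_force: 0.0
```

```bash
python3 chk.py; python3 - <<'E'
from h import *
im=ctrl.get_image("top");s=ctrl.get_image("side");us=[]
for n,i,r in(("top",im,(270,120,350,270)),("side",s,(290,120,420,230))):
    b=blobs(i,(5,150,120),(18,255,255),r,5)[0];M=cv2.moments(b);us.append([M['m10']/M['m00'],M['m01']/M['m00']])
print(us); X,e=tri([ray("top",[us[0]]),ray("side",[us[1]])]); Q=X-C0; print(Q@CX,Q@CY,Q[2],e,"th",np.arctan2(Q[2]-100,79-Q@CX)-.011)
for th in(1.28,1.3): 
    g=grip(th); print(g, delta(g+[0,0,55],Rdown(96.9)),delta(g-[0,0,14],Rdown(96.9)))
E
```

```text
th 1.1600761695959638 rad 282.8611639693872 21.2 85.05799172584435 [ 0.4 -0.9 -1.2] [ 0.33  0.41 -0.    1.56  0.    1.15  2.02]
bar 387.1209677419355 245.04032258064515 62.0
tcp chest -31.1 -217.9 347.5
[[303.7205387205387, 200.67003367003366], [360.029304029304, 167.0]]
32.17854915775612 0.6939016608724695 279.5213081523543 [1.1484370230319212, 1.1484370230319099] th 1.304667107117428
[573.25659213   6.41942337 275.88344194] (array([-6.3 , 21.58,  0.83]), array([ 0., -0., -0.])) (array([-6.3 , 21.58,  7.73]), array([ 0., -0., -0.]))
[576.7585848    6.84321105 276.85894429] (array([-6.65, 21.58,  0.74]), array([ 0., -0., -0.])) (array([-6.65, 21.58,  7.64]), array([ 0., -0., -0.]))
```

Emit:
jog_arm(increments=[6, -3, 5, 0, 0, 0, 0, 6, -6.6, 10, 0, 0, 0, 0, 6, -6.6, 15, 0, 0, 0, 0, 6, -6.6, 20, 0, 0, 0, 0, 6, -6.6, 21.6, 0, 0, 0, 0, 6, -6.6, 21.6, 0, 0, 0, 0, 6, -6.6, 21.6, 0, 0, 0, 0])

```text
clock: 22.05
eef_pos: [576.0, 7.5, 337.5]
tool_rot: [-3.141, -0.004, -3.02]
force: [-0.8, -1.3, -0.4]
width: 59.8
gripper_force: 0.0
```

```bash
python3 chk.py; python3 - <<'E'
from h import *
im=ctrl.get_image("wrist"); c=cam("wrist")
for b in blobs(im,(5,150,120),(18,255,255),(0,0,640,480),100)[:3]:
    R=cv2.minAreaRect(b); Q=onz("wrist",[R[0]],280,c)[0]-C0; print(R,Q@CX,Q@CY)
for th in(1.28,1.3,1.32,1.35): 
    g=grip(th); Q=g-C0; print(th,Q@CX,proj("wrist",[g],c),delta(g-[0,0,14],Rdown(96.9)))
E
```

```text
th 1.3718869443051518 rad 255.13625151319965 22.05 59.78327988190402 [-0.8 -1.3 -0.4] [-0.03  0.42 -0.05  1.58  0.02  1.15  1.61]
bar 387.25344352617077 245.0853994490358 60.5
tcp chest 31.3 0.7 337.5
((325.0, 259.5), (35.0, 58.0), 90.0) 31.613970566627067 0.6758870582912486
1.28 28.462738008652142 [[323.64337014 251.14446306]] (array([0.3 , 0.16, 7.62]), array([-0.1, -0.1, -0.2]))
1.3 31.99027945647393 [[323.66212902 258.09799829]] (array([-0.06,  0.17,  7.53]), array([-0.1, -0.1, -0.2]))
1.32 35.5366241657252 [[323.68014104 265.029802  ]] (array([-0.41,  0.17,  7.43]), array([-0.1, -0.1, -0.2]))
1.35 40.8882924796274 [[323.70570781 275.36551012]] (array([-0.95,  0.17,  7.31]), array([-0.1, -0.1, -0.2]))
```

Emit:
jog_arm(increments=[6, -0.1, 0.1, 4, 0, 0, 0, 6, -0.1, 0.1, 6.5, 0, 0, 0, 6, -0.1, 0.1, 7.5, 0, 0, 0, 6, -0.1, 0.1, 7.5, 0, 0, 0, 0, -0.1, 0.1, 7.5, 0, 0, 0, 0, -0.1, 0.1, 7.5, 0, 0, 0, 0, -0.1, 0.1, 7.5, 0, 0, 0, 0, -0.1, 0.1, 7.5, 0, 0, 0, 0, -0.1, 0.1, 7.5, 0, 0, 0])

```text
clock: 23.05
eef_pos: [579.0, 8.3, 266.0]
tool_rot: [-3.141, 0.003, -3.022]
force: [-0.9, 0.6, 6.3]
width: 28.5
gripper_force: 61.3
```

```bash
python3 chk.py; python3 - <<'E'
from h import *
p,r,s=pose()
for th in np.arange(1.2,-.05,-.1): print(round(th,1),(r.inv().apply(grip(th)-grip(1.3))/10).round(2))
E
```

```text
th 1.3157754071363652 rad 184.60098849376928 23.05 28.462211973273266 [-0.9  0.6  6.3] [-0.03  0.49 -0.05  1.68  0.03  0.97  1.6 ]
bar 387.31758530183725 245.1286089238845 63.5
tcp chest 34.4 1.2 266.0
1.2 [ 1.74 -0.    0.55]
1.1 [ 3.42 -0.    1.28]
1.0 [ 5.02 -0.    2.16]
0.9 [ 6.53 -0.    3.21]
0.8 [ 7.92 -0.    4.39]
0.7 [ 9.18 -0.    5.71]
0.6 [10.31 -0.    7.15]
0.5 [11.29 -0.    8.7 ]
0.4 [ 1.211e+01 -1.000e-02  1.034e+01]
0.3 [ 1.276e+01 -1.000e-02  1.205e+01]
0.2 [ 1.324e+01 -1.000e-02  1.381e+01]
0.1 [ 1.354e+01 -1.000e-02  1.562e+01]
-0.0 [13.65 -0.   17.44]
```

Emit:
jog_arm(increments=[0, 0.87, 0, 0.25, 0, 0, 0, 0, 1.74, 0, 0.55, 0, 0, 0, 0, 2.6, 0, 0.9, 0, 0, 0, 0, 3.4, 0, 1.3, 0, 0, 0, 0, 4.2, 0, 1.7, 0, 0, 0, 0, 5, 0, 2.15, 0, 0, 0, 0, 5.8, 0, 2.7, 0, 0, 0, 0, 6.5, 0, 3.2, 0, 0, 0, 0, 7.2, 0, 3.8, 0, 0, 0, 0, 7.9, 0, 4.4, 0, 0, 0, 0, 8.6, 0, 5.05, 0, 0, 0, 0, 9.2, 0, 5.7, 0, 0, 0, 0, 9.2, 0, 5.7, 0, 0, 0])

```text
clock: 24.4
eef_pos: [484.8, -3.3, 207.8]
tool_rot: [-3.141, -0.002, -3.022]
force: [-6.5, -0.1, 7.6]
width: 28.5
gripper_force: 67.0
```

```bash
python3 chk.py
```

```text
th 0.7028913879911437 rad 184.5708853473416 24.4 28.516255609664807 [-6.5 -0.1  7.6] [-0.01  0.43 -0.05  1.99  0.03  0.72  1.6 ]
bar 390.4017857142857 252.88095238095235 56.0
tcp chest -60.5 1.0 207.8
```

Emit:
jog_arm(increments=[0, 0.45, 0, 0.8, 0, 0, 0, 0, 1, 0, 1.5, 0, 0, 0, 0, 1.5, 0, 2.3, 0, 0, 0, 0, 1.95, 0, 3.05, 0, 0, 0, 0, 2.4, 0, 3.9, 0, 0, 0, 0, 2.75, 0, 4.7, 0, 0, 0, 0, 3.1, 0, 5.5, 0, 0, 0, 0, 3.4, 0, 6.4, 0, 0, 0, 0, 3.65, 0, 7.3, 0, 0, 0, 0, 3.85, 0, 8.15, 0, 0, 0, 0, 4.05, 0, 9, 0, 0, 0, 0, 4.15, 0, 9.9, 0, 0, 0, 0, 4.2, 0, 10.8, 0, 0, 0, 0, 4.25, 0, 11.3, 0, 0, 0, 0, 4.25, 0, 11.3, 0, 0, 0])

```text
clock: 25.95
eef_pos: [439.4, -8.9, 93.3]
tool_rot: [-3.141, -0.01, -3.022]
force: [-8.7, -2.2, -0.3]
width: 28.9
gripper_force: 70.8
```

```bash
python3 chk.py
```

```text
th 0.023482389304095592 rad 185.40766012246803 25.95 28.89931222536959 [-8.7 -2.2 -0.3] [-0.02  0.59 -0.04  2.2   0.06  0.37  1.59]
bar 388.74853801169587 268.49122807017545 57.0
tcp chest -106.3 0.9 93.3
```

Emit:
jog_arm(increments=[0, -0.1, 0, 0.2, 0, 0, 0, 0, -0.2, 0, 0.4, 0, 0, 0, 0, -0.2, 0, 0.6, 0, 0, 0, 0, -0.2, 0, 0.6, 0, 0, 0])

```text
clock: 26.4
eef_pos: [439.2, -8.9, 87.3]
tool_rot: [-3.141, -0.014, -3.022]
force: [-10.5, -2.4, 0.6]
width: 28.3
gripper_force: 70.9
```

```bash
python3 chk.py
```

```text
th -0.008878859057138075 rad 185.44874553625513 26.4 28.261042271183108 [-10.5  -2.4   0.6] [-0.02  0.6  -0.03  2.2   0.06  0.36  1.59]
bar 388.22653721682843 270.4271844660194 51.5
tcp chest -106.4 0.9 87.3
```

Emit:
jog_arm(increments=[0, -0.2, 0, 0.15, 0, 0, 0, 0, -0.3, 0, 0.3, 0, 0, 0, 0, -0.3, 0, 0.4, 0, 0, 0, 0, -0.3, 0, 0.4, 0, 0, 0])

```text
clock: 26.85
eef_pos: [439.3, -9.0, 85.9]
tool_rot: [-3.141, -0.018, -3.023]
force: [-21.6, -1.5, 41.3]
width: 28.5
gripper_force: 76.6
```

```bash
python3 chk.py
```

```text
th -0.016192787300692468 rad 185.35717664756984 26.85 28.458483851691533 [-21.6  -1.5  41.3] [-0.02  0.6  -0.03  2.2   0.06  0.36  1.59]
bar 388.05031446540875 270.95283018867923 53.0
tcp chest -106.4 0.8 85.9
```

Fully shut. I'll relax, release and retreat.

Emit:
jog_arm(increments=[0, 0.3, 0, -0.3, 0, 0, 0, 0, 0.3, 0, -0.3, 0, 0, 0, 6, 0.3, 0, -0.3, 0, 0, 0, 6, 0.3, 0, -0.3, 0, 0, 0, 6, 0.3, 0, -0.3, 0, 0, 0, 6, 0.3, 0, -0.3, 0, 0, 0, 6, 0.3, 0, -3, 0, 0, 0, 6, 0.3, 0, -7, 0, 0, 0, 6, 0.3, 0, -12, 0, 0, 0, 6, 0.3, 0, -12, 0, 0, 0, 6, 0.3, 0, -12, 0, 0, 0])

```text
clock: 28.0
eef_pos: [447.5, -7.6, 205.5]
tool_rot: [-3.141, 0.004, -3.022]
force: [-0.3, -0.4, -0.2]
width: 59.8
gripper_force: 0.0
```

```bash
python3 chk.py; python3 - <<'E'
from h import *
s=ctrl.get_image("side"); cv2.imwrite("pics/s9.png",cv2.resize(s[150:330,240:440],None,fx=3,fy=3)[:,:,::-1])
E
```

```text
th 0.5790747111222226 rad 213.15363714141952 28.0 59.76641068040892 [-0.3 -0.4 -0.2] [-0.    0.38 -0.06  2.09  0.03  0.67  1.61]
bar 388.1595441595441 270.85185185185185 58.5
tcp chest -98.1 1.2 205.5
```

View pics/s9.png

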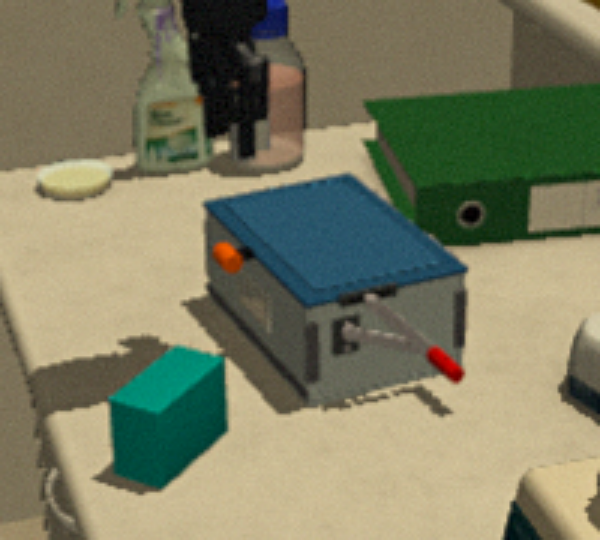

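The picture shows the lid shut, the grip back at crop (228,257) and the stay folded with the bar at (445,364). The hand is clear, so I'm handing in.

```bash
python3 -c "
from cell import ctrl
print(ctrl.finish_job())"
```

```text
the job is handed in; nothing more can be done
None
```

The job is handed in at about 28 s of the 72 s allowed, though no verdict came back: the brown carton was standing in the chest when last seen before the lid closed, the stay is folded, the lid is fully shut, and the arm is clear.

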